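# Pack a set of machined parts into the marked kit tray

### The arm

A 6-joint arm with a two-finger parallel gripper is mounted at the origin on the work surface. World frame = base frame: x ahead of the robot, y to its left, z up, the work surface at z = 0. Lengths are in m, angles in degrees, forces in N, time in s.
With the tool pointing down it reaches from about 0.375 to 0.75 m from the base axis. Payload 9 kg.
Tool frame: the origin (TCP) lies where the fingers leave the gripper's body, on its centre line; the fingertips stand 73 mm ahead of it and the grasp point (between the pads) lies 54 mm ahead of it (robot.tip_reach is the distance from the TCP to the fingertips, in m); z points along the fingers, y is the line along which they close (so a half turn about z gives the same grasp; the last joint's range is limited). The gripper opens to 85 mm and grips with 20 to 120 N. Pads are 22 mm wide; open, the fingers measure 114 mm over their backs; the gripper's body (76 mm by 85 mm) begins 54 mm behind the grasp point. The pads swing forward as they close: fully open they stand 13 mm farther back than shut.
Start: joints at [-12.473, 5.964, 5.575, 89.605, 0, 77.527], TCP at [0.6, 0, 0.304] pointing down, gripper open.
Joint ranges: [-171.21, 171.21], [-48.23, 106.86], [-62.78, 66.21], [-105.2, 120.99], [-86.42, 89.51], [-180, 180]. Speed limits (degrees/s): [127.2, 127.2, 147.25, 180, 180, 180].

### API

Orientations are given as [roll, pitch, yaw] about the fixed x, y, z axes, in that order (R = Rz(yaw) Ry(pitch) Rx(roll)).
In Python, from plant import robot gives the robot as it stands. Calls block until the motion is done:
- robot.move_pose(position, orientation): joint-space move of the TCP to a pose.
- robot.line_to(position, vel=0.15, rotation=None, guard=None): straight line of the TCP; rotation=None keeps the orientation; vel is the mean speed in m/s. With guard (N) it stops when the force on the tool has changed by that much, and returns True; else False.
- robot.goto_joints(angles): joint-space move.
- robot.set_gripper(opening): finger opening in m; the grip force is fixed at half the most; returns when the fingers have stopped.
- robot.pause(seconds).
- robot.ik(position, orientation): joint angles nearest the present ones, or None.
- robot.observe(): the state.
- robot.grab_frame(name): name is "scene" or "side" or "wrist"; returns the picture (384x512x3 uint8, blue, green, red); there is no depth.
- robot.get_calibration(name): a dict with "vertical_fov" (degrees; the focal length in pixels is half the picture's height over the tangent of half this angle, whatever the lens; pixels are square), "cx", "cy" (the principal point, pixels), "k1" (the pictures are not rectified: a ray, as slopes to the right and down, at radius r is drawn at 1 + k1 r^2 times it, then the intrinsics apply), "rvec" (rotation vector, rad) and "tvec" (3), from world to camera coordinates, as OpenCV has them. Camera axes: x right, y down, z forward; pixel columns grow to the right and rows downward; lengths in m; the calibration is good to about 2 mm. A picture is of the moment at which its call begins: read the wrist's pose just before it. get_calibration takes no time and is no camera call; for the wrist camera it gives the pose at the moment of the call.
A pose or a line that the arm cannot do raises robot.IKError and nothing moves.
- robot.job_done(): hands the job in; it is judged then, once.
The state is a dict: "time": time; "q": joint angles; "qvel": joint speeds; "joint_torque": joint torques, N m; "tool_pos": TCP position; "tcp_rot": TCP orientation; "ft_force": force on the tool from outside, world axes, zero at the start; "torque": the same for the moment, N m; "gripper_width": finger opening in m; "gripper_force": force on a finger pad.
Only numpy, scipy, OpenCV 4.12 (cv2) and the standard library are available. Lean on these libraries where they do the work, as an engineer would, in place of code of your own. Each camera call takes 0.05 s, during which the arm holds its last target. There are 200 camera calls.

### The job

Pack the kit: put the large blue ring, the small blue ring, the blue block and the blue plug into the kit tray, each lying flat in the pocket that shows its dark outline, centred on that outline and, for the block, turned to match it. The blue ring with a piece broken out and the black ring do not belong to this kit: leave them where they lie on the table.

Things in the scene. Friction and masses are not known exactly. Their poses are not given: they have to be found in the camera images.
- large_ring: Large whole blue plastic ring, outer diameter 56 mm, inner 42 mm, 24 mm high, about 30 g; belongs in the kit. Lies flat on the table. Origin: centre of the underside, z up.
- small_ring: Small blue plastic ring, outer diameter 40 mm, inner 22 mm, 24 mm high, about 25 g; belongs in the kit. Lies flat on the table. Origin: centre of the underside, z up.
- block: Blue plastic block, 66 mm long (x) by 30 mm wide (y) by 24 mm high, two dark round screw holes in its top, about 50 g; belongs in the kit. Lies flat on the table. Origin: centre of the underside, z up. Its x axis runs along its length.
- plug: Blue plastic plug: a solid disc of diameter 50 mm, 10 mm thick, with a round knob of diameter 22 mm on top, from 10 to 28 mm high, to hold it by; about 35 g; belongs in the kit. Lies flat on the table. Origin: centre of the underside, z up.
- broken_ring: Reject: blue ring of the same size as the large ring (outer 56 mm, inner 42 mm, 24 mm high) with a gap of about 18 mm broken out of it on its x side; does not belong, leave it. Lies flat on the table. Origin: centre of the underside, z up.
- black_ring: Wrong material: black ring of the same size as the small ring (outer 40 mm, inner 22 mm, 24 mm high); does not belong, leave it. Lies flat on the table. Origin: centre of the underside, z up.
- pocket_large_ring: Fixed tray pocket, white 100 x 100 mm floor, grey rim (inside 94 x 94). Dark outline of the large ring: an annulus of 56 mm outside, 42 mm inside, centred. Origin: centre of its underside, 4 mm above the table; floor 3 mm and rim top 7 mm above the origin; z up, x, y along its sides. Pockets stand 2 x 2, 104 mm apart, in an aluminium tray (edge 10 mm high); which is where changes.
- pocket_small_ring: Fixed tray pocket, white 100 x 100 mm floor, grey rim (inside 94 x 94). Dark outline of the small ring: an annulus of 40 mm outside, 22 mm inside, centred. Origin: centre of its underside, 4 mm above the table; floor 3 mm and rim top 7 mm above the origin; z up, x, y along its sides. Pockets stand 2 x 2, 104 mm apart, in an aluminium tray (edge 10 mm high); which is where changes.
- pocket_block: Fixed tray pocket, white 100 x 100 mm floor, grey rim (inside 94 x 94). Dark outline of the block: a rectangle of 66 x 30 mm with two white dots, centred. Origin: centre of its underside, 4 mm above the table; floor 3 mm and rim top 7 mm above the origin; z up, x, y along its sides (long in x). Pockets stand 2 x 2, 104 mm apart, in an aluminium tray (edge 10 mm high); which is where changes.
- pocket_plug: Fixed tray pocket, white 100 x 100 mm floor, grey rim (inside 94 x 94). Dark outline of the plug: a full disc of 50 mm, centred. Origin: centre of its underside, 4 mm above the table; floor 3 mm and rim top 7 mm above the origin; z up, x, y along its sides. Pockets stand 2 x 2, 104 mm apart, in an aluminium tray (edge 10 mm high); which is where changes.
Things that resemble listed ones, but are neither listed nor needed, are in the scene too. Leave any brown or purple look-alike of the pocket_plug alone. Of the things that look like the black_ring, take the one that is farthest from the robot's base at the start.

How it is judged:
By the outcome, as a careful person would: the job done as asked, in the order asked, and still so for the second after the job is handed in, with the robot touching nothing.
It also fails if it takes over 99 s, if anything falls off the work surface, if the arm or the gripper's body presses on something with over 40 N, if the wrist force passes 120 N, or if a joint passes its speed limit or range.

## Working session

There is one attempt and no reset: what is moved stays moved. The work goes in short steps, each a Python script; the robot and the scene stay as the last script left them, time stands still between calls to the robot, and variables do not carry over. Pictures are saved under pics/ and viewed, at most 14 in all, crops included, and the job is handed in when it is done.

```bash
ls; mkdir -p pics; python3 - <<'E'
from plant import robot
import cv2
for n in("scene","side","wrist"):
    c=robot.get_calibration(n); print(n,c)
    cv2.imwrite(f"pics/{n}0.png",robot.grab_frame(n))
a=[cv2.imread(f"pics/{n}0.png") for n in("scene","wrist")]
cv2.imwrite("pics/s0.png",cv2.resize(a[0],(800,600)))
o=robot.observe();print(o["time"],o["tool_pos"],o["tcp_rot"])
E
```

```text
pics
scene {'vertical_fov': 47.11986948814588, 'cx': 263.9542116439394, 'cy': 190.06153638802834, 'k1': -0.15657310586629863, 'rvec': array([ 1.58493059,  1.73625883, -0.89866035]), 'tvec': array([ 0.04284448, -0.26482274,  1.66367647])}
side {'vertical_fov': 42.385926957317025, 'cx': 260.63695795924866, 'cy': 200.5575584604963, 'k1': -0.2044547475412379, 'rvec': array([ 2.35146244, -0.43856855,  0.15562045]), 'tvec': array([-0.47916195,  0.14745842,  1.09228458])}
wrist {'vertical_fov': 67.01389677988313, 'cx': 254.61900435297505, 'cy': 188.91023359441255, 'k1': -0.04901399630320594, 'rvec': array([-2.87281893e+00,  2.90978353e-04,  1.78383672e-03]), 'tvec': array([-0.59886223, -0.03364039,  0.3782873 ])}
0.15 [5.99828412e-01 5.18362795e-05 3.03317713e-01] [-1.79944935e+02 -1.48450044e-02  9.00006950e+01]
```

View pics/s0.png

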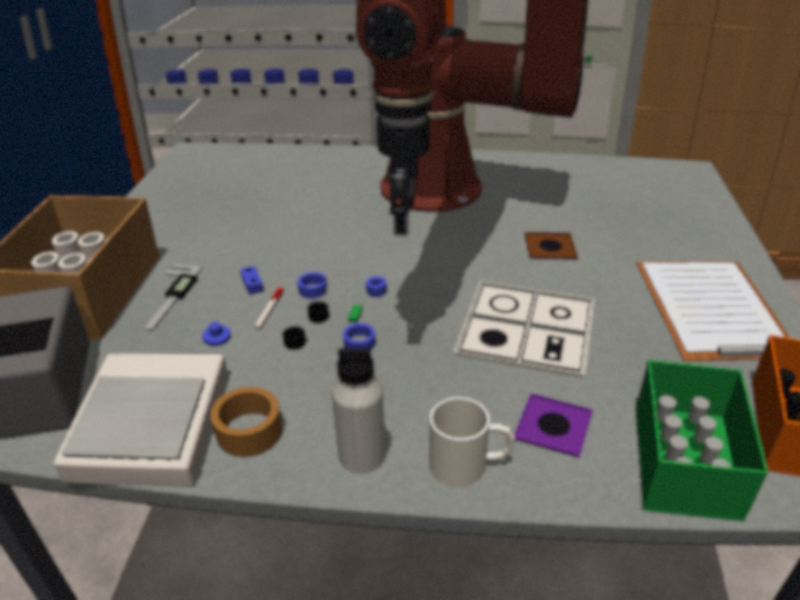

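View pics/wrist0.png

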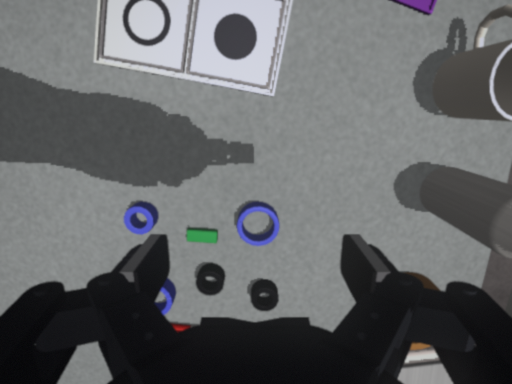

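View pics/side0.png

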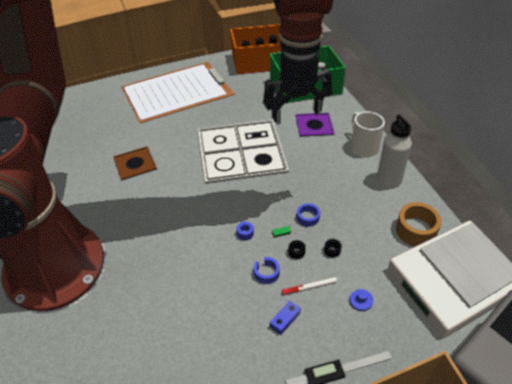

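The kit's large whole ring is at side (308,214), the small ring at (245,231), the block at (286,318) and the plug at (361,300). The broken ring, with its gap, is at (266,270). Both black rings, at (297,249) and (332,248), stay where they are. The tray pockets sit inside the aluminium tray: small ring (221,138), block (256,134), large ring (225,163), plug (263,158). The brown card (135,163) and the purple card (315,124) are look-alikes.

```bash
cat > h.py <<'E'
import cv2, numpy as np
from plant import robot
def rays(cal,px):
    f=192/np.tan(np.radians(cal["vertical_fov"]/2))
    K=np.array([[f,0,cal["cx"]],[0,f,cal["cy"]],[0,0,1.]])
    n=cv2.undistortPoints(np.float64(px).reshape(-1,1,2),K,np.array([cal["k1"],0,0,0.]))[:,0]
    R=cv2.Rodrigues(cal["rvec"])[0]
    return -R.T@cal["tvec"], np.c_[n,np.ones(len(n))]@R
def on_plane(cal,px,z):
    c,d=rays(cal,px); return (c+d*((z-c[2])/d[:,2])[:,None])[:,:2]
def project(cal,P):
    f=192/np.tan(np.radians(cal["vertical_fov"]/2))
    K=np.array([[f,0,cal["cx"]],[0,f,cal["cy"]],[0,0,1.]])
    return cv2.projectPoints(np.float64(P).reshape(-1,1,3),cal["rvec"],cal["tvec"],K,np.array([cal["k1"],0,0,0.]))[0][:,0]
def blobs(mask,amin=30):
    cs,_=cv2.findContours(mask.astype(np.uint8),cv2.RETR_EXTERNAL,cv2.CHAIN_APPROX_NONE)
    return [c for c in cs if cv2.contourArea(c)>amin]
def blue(im):
    h=cv2.cvtColor(im,cv2.COLOR_BGR2HSV); return cv2.inRange(h,(110,110,60),(130,255,255))
def hull_xy(cal,c,z):  # hull of contour mapped to plane z: area centroid, minAreaRect, area
    P=on_plane(cal,cv2.convexHull(c)[:,0],z).astype(np.float32)*1000
    m=cv2.moments(P.reshape(-1,1,2)); r=cv2.minAreaRect(P)
    box=cv2.boxPoints(r); e=[box[1]-box[0],box[2]-box[1]]; e=max(e,key=np.linalg.norm)
    return np.array([m["m10"],m["m01"]])/m["m00"]/1000, np.degrees(np.arctan2(e[1],e[0]))%180, sorted(r[1])
def dark_in(im,cal,lo,amin=20):  # dark outlines on white, at pocket floor
    g=cv2.cvtColor(im,cv2.COLOR_BGR2GRAY); return blobs(g<lo,amin)
E
python3 - <<'E'
from h import *
np.set_printoptions(precision=4,suppress=True)
for n in("side","scene","wrist"):
    im=cv2.imread(f"pics/{n}0.png"); cal=robot.get_calibration(n)
    print(n,"cam",-cv2.Rodrigues(cal["rvec"])[0].T@cal["tvec"], "axis",cv2.Rodrigues(cal["rvec"])[0][2])
    for c in blobs(blue(im)):
        m=c[:,0].mean(0)
        xy,a,s=hull_xy(cal,c,.012)
        if .2<xy[0]<.9 and abs(xy[1])<.5: print(" blue",m,xy,round(a,1),np.round(s,1))
    for c in dark_in(im,cal,75 if n!="scene" else 70):
        m=c[:,0].mean(0); xy,a,s=hull_xy(cal,c,.007)
        if .2<xy[0]<.9 and abs(xy[1])<.5 and s[1]<90: print(" dark",m,xy,round(a,1),np.round(s,1))
E
```

```text
side cam [ 0.2311 -0.774   0.8899] axis [ 0.2345  0.6441 -0.7281]
 blue [284.3768 317.2754] [ 0.4439 -0.3158] 27.9 [32.9 71.4]
 blue [361.     299.4833] [ 0.6075 -0.3368] 157.4 [46.4 47.3]
 blue [266.2895 270.1228] [ 0.4525 -0.1932] 69.7 [54.1 66.3]
 blue [244.6735 230.3061] [ 0.446  -0.0716] 69.8 [34.9 51.3]
 blue [307.7846 214.2923] [ 0.6024 -0.0798] 66.3 [52.7 67.5]
 dark [324.2079 372.7822] [ 0.4692 -0.4533] 174.1 [38.5 72. ]
 dark [283.4627 324.6567] [ 0.4346 -0.3259] 0.6 [29.1 65.8]
 dark [360.0385 299.5385] [ 0.6074 -0.3331] 133.0 [14.  22.8]
 dark [264.9016 278.    ] [ 0.4442 -0.2065] 153.0 [29.1 54.8]
 dark [269.9333 263.9   ] [ 0.4664 -0.1787] 129.9 [17.2 30.8]
 dark [295.7925 249.6038] [ 0.5354 -0.1624] 65.9 [38.1 51.6]
 dark [331.8846 248.3269] [ 0.6123 -0.1893] 63.2 [38.4 52.6]
 dark [244.025 235.575] [ 0.4411 -0.0812] 158.6 [20.8 37.3]
 dark [244.6667 227.2381] [ 0.4503 -0.0591] 32.1 [18.9 20.3]
 dark [306.3774 220.8491] [ 0.5935 -0.0912] 147.5 [33.6 53.2]
 dark [420.5342 215.4384] [ 0.858  -0.1822] 129.2 [56.1 75.6]
 dark [308.45 209.45] [ 0.6121 -0.0643] 143.2 [28.  4
[... 2242 characters left out ...]
k [ 32.4118 130.7059] [0.3139 0.0443] 28.3 [ 8.  19.6]
 dark [ 24.75   124.5312] [0.3057 0.0525] 72.2 [ 8.1 15.2]
 dark [ 52.5185 116.9259] [0.3446 0.0615] 57.6 [ 8.4 13.3]
 dark [39.0714 99.2857] [0.3299 0.0828] 14.9 [ 7. 15.]
 dark [51.0488 91.    ] [0.347  0.0923] 126.2 [ 8.6 16.3]
 dark [470.1259  85.463 ] [0.8666 0.0956] 16.6 [86.1 89.8]
 dark [457.5135  35.0721] [0.8389 0.1555] 92.3 [21.3 34.4]
 dark [234.7826  36.1565] [0.576  0.1502] 89.8 [45.3 45.3]
 dark [496.2464  15.2464] [0.8855 0.1794] 17.9 [12.4 40.6]
 dark [430.9167   4.5417] [0.8024 0.1875] 71.9 [ 4.7 11.8]
 dark [409.9875   6.2375] [0.7799 0.1844] 162.6 [ 3.9 49.5]
 dark [146.2818  22.4591] [0.4739 0.168 ] 178.6 [47.1 52.9]
```

```bash
python3 - <<'E'
from h import *
np.set_printoptions(precision=4,suppress=True)
def look(p,yaw,name):
    robot.move_pose(p,[180,0,yaw]); robot.pause(.2)
    cal=robot.get_calibration("wrist"); im=robot.grab_frame("wrist"); cv2.imwrite(f"pics/{name}.png",im); np.save(name,cal,allow_pickle=True)
    print(name,robot.observe()["time"],robot.observe()["q"]); return cal,im
cal,im=look([.53,.13,.30],90,"tray")
for c in dark_in(im,cal,80):
    xy,a,s=hull_xy(cal,c,.007)
    if s[1]<90 and s[0]>15 and .4<xy[0]<.7 and 0.1<xy[1]<.35: print(" dark",c[:,0].mean(0),xy,round(a,1),np.round(s,1))
for name,p,y in(("pb",[.525,-.25,.30],-90),("rings",[.53,-.16,.28],90)):
    cal,im=look(p,y,name)
    for c in blobs(blue(im)):
        for z in(.005,.012):
            xy,a,s=hull_xy(cal,c,z); print(" blue",z,c[:,0].mean(0),xy,round(a,1),np.round(s,1))
print(robot.tip_reach)
cv2.imwrite("pics/three.png",np.vstack([np.hstack([cv2.resize(cv2.imread(f"pics/{n}.png"),(400,300)) for n in g]) for g in(("tray","pb"),("rings","wrist0"))]))
E
```

```text
tray 1.0417 [-0.0446 -3.5292 -4.4654 89.0758 -0.0025 90.0348]
 dark [291.6505 147.6796] [0.5761 0.15  ] 135.2 [45.4 45.8]
 dark [209.0732 132.3984] [0.4735 0.1688] 179.7 [52.5 53.3]
 dark [175.7968 148.8877] [0.4371 0.1497] 116.0 [42.2 84.7]
 dark [310.3377  60.3576] [0.5955 0.2523] 169.1 [27.3 63.3]
 dark [222.6129  42.6667] [0.4931 0.2717] 179.6 [35.5 35.9]
pb 4.475 [ -38.3308    2.665     1.7131   89.0503   -0.0012 -128.3371]
 blue 0.005 [309.1667 288.7976] [ 0.4449 -0.064 ] 94.1 [39.4 50.4]
 blue 0.012 [309.1667 288.7976] [ 0.4464 -0.0689] 94.1 [38.6 49.4]
 blue 0.005 [198.9561 283.7895] [ 0.6054 -0.0722] 87.8 [57.1 67.5]
 blue 0.012 [198.9561 283.7895] [ 0.6038 -0.0769] 87.8 [56.  66.2]
 blue 0.005 [309.868  206.4721] [ 0.4504 -0.1888] 94.2 [57.6 60.8]
 blue 0.012 [309.868  206.4721] [ 0.4518 -0.1913] 94.2 [56.5 59.6]
 blue 0.005 [322.1511 110.2734] [ 0.4423 -0.3148] 29.2 [31.4 69.3]
 blue 0.012 [322.1511 110.2734] [ 0.4439 -0.3149] 29.2 [30.8 68. ]
 blue 0.005 [182.9576  95.5085] [ 0.6111 -0.3323] 177.6 [48.  48.7]
 blue 0.012 [182.9576  95.5085] [ 0.6095 -0.332 ] 177.6 [47.  47.8]
rings 7.4833 [-30.3409  -2.3599  -5.3943  86.9642   0.0003  59.6543]
 blue 0.005 [313.7579 290.6316] [ 0.6109 -0.3332] 133.3 [48.8 52.2]
 blue 0.012 [313.7579 290.6316] [ 0.6092 -0.3283] 133.3 [47.8 51.1]
 blue 0.005 [191.6911 282.9268] [ 0.4427 -0.3212] 28.9 [37.6 75.8]
 blue 0.012 [191.6911 282.9268] [ 0.4444 -0.3166] 28.9 [36.8 74.3]
 blue 0.005 [191.4211 196.2249] [ 0.45   -0.1967] 13.2 [58.1 62. ]
 blue 0.012 [191.4211 196.2249] [ 0.4516 -0.1946] 13.2 [56.9 60.7]
 blue 0.005 [321.5793  96.6276] [ 0.6059 -0.0785] 0.5 [56.1 58.7]
 blue 0.012 [321.5793  96.6276] [ 0.6043 -0.0787] 0.5 [55.  57.5]
 blue 0.005 [179.4038  89.4231] [ 0.4439 -0.0702] 179.4 [39.2 42.6]
 blue 0.012 [179.4038  89.4231] [ 0.4456 -0.0707] 179.4 [38.4 41.7]
0.0726
```

View pics/three.png

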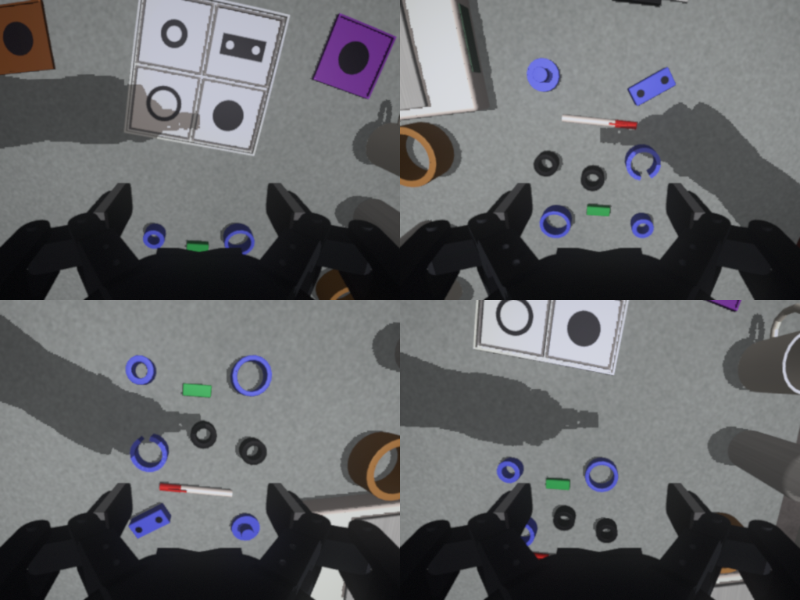

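The whole large ring is at montage (251,376) and the broken one, with its gap, at (149,453). The tray pockets at (164,103), (174,33), (243,46) and (228,115) are white, while the brown and purple discs are separate cards off the tray. I'll confirm these in one crop.

```bash
python3 - <<'E'
import cv2,numpy as np
r=cv2.imread("pics/rings.png")[50:240,150:360]; t=cv2.imread("pics/tray.png")[0:190,160:370]
cv2.imwrite("pics/crop.png",cv2.resize(np.hstack([r,t]),(800,362)))
E
```

```text
(no output)
```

View pics/crop.png

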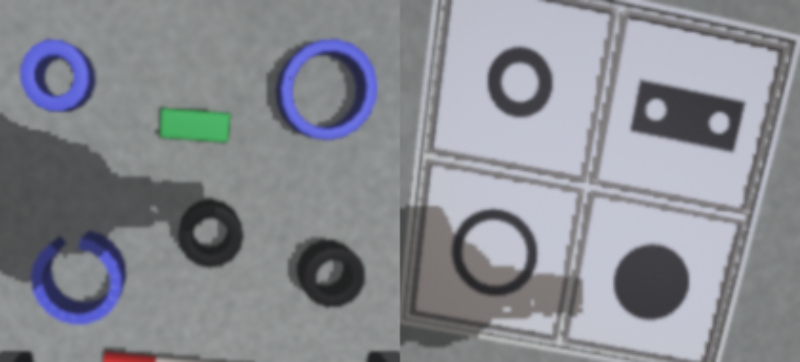

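The crop confirms it: the whole large ring is at right (328,90), the broken ring at (78,280), and all four white pockets have the outlines expected. Starting with the two rings.

```bash
cat >> h.py <<'E'
def pick_place(xy,yaw,dst,pyaw,zg,w,rel,dz=.0078,up=.16):
    robot.move_pose([*xy,up],[180,0,yaw]); robot.set_gripper(w+rel if w+rel<.085 else .085)
    robot.line_to([*xy,zg],vel=.12); robot.set_gripper(max(w-.02,0))
    o=robot.observe(); print("grip",o["gripper_width"],o["gripper_force"],o["tool_pos"],o["time"])
    robot.line_to([*xy,up],vel=.2); o=robot.observe(); print("lift",o["gripper_width"],o["gripper_force"])
    if o["gripper_force"]<5: print("MISSED"); return
    robot.move_pose([*dst,up],[180,0,pyaw])
    robot.line_to([*dst,zg+.03],vel=.2); hit=robot.line_to([*dst,zg+dz],vel=.05,guard=8)
    robot.pause(.2); o=robot.observe(); print("put",hit,o["tool_pos"],o["tcp_rot"],o["ft_force"])
    robot.set_gripper(w+.016); robot.line_to([*dst,up],vel=.2); print("t",robot.observe()["time"])
E
python3 - <<'E'
from h import *
np.set_printoptions(precision=4,suppress=True)
pick_place((.603,-.079),0,(.4735,.1685),35,.078,.056,.025)
pick_place((.4455,-.0712),0,(.493,.271),35,.078,.040,.03)
robot.move_pose([.53,.13,.30],[180,0,90]); robot.pause(.2)
cal=robot.get_calibration("wrist"); im=robot.grab_frame("wrist"); cv2.imwrite("pics/after1.png",im)
for c in blobs(blue(im)):
    xy,a,s=hull_xy(cal,c,.019); print(" blue",c[:,0].mean(0),xy,np.round(s,1))
print(robot.observe()["time"])
E
```

```text
grip 0.05336479535902096 63.49140021717176 [ 0.6039 -0.0792  0.0794] 10.4583
lift 0.05289865479526821 62.79652022989467
put True [0.4736 0.1685 0.0863] [179.9887  -0.0084  34.996 ] [-2.0692 -1.4957  7.1065]
t 14.0083
grip 0.03784758661483503 59.66043669730425 [ 0.4461 -0.0715  0.0793] 16.425
lift 0.03759955055443147 60.140145532786846
put True [0.4931 0.271  0.0863] [179.9917  -0.0151  34.9969] [-0.5787 -0.2254  5.6039]
t 20.1833
 blue [207.0846 134.1231] [0.472  0.1689] [53.2 55.3]
 blue [222.3077  39.0481] [0.4928 0.274 ] [37.9 39.3]
21.5583
```

View pics/after1.png

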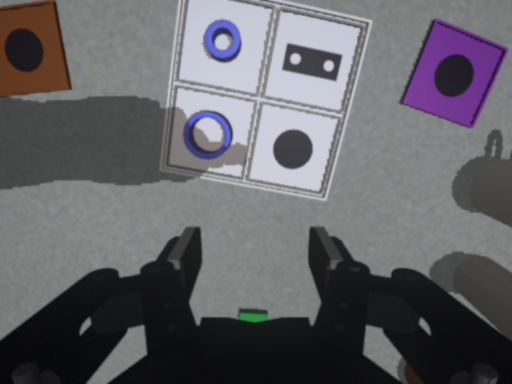

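Both rings are in their pockets and roughly centred, at px (208,134) and (222,39). Next come the block and the plug.

```bash
python3 - <<'E'
from h import *
np.set_printoptions(precision=4,suppress=True)
pick_place((.4432,-.3157),28.8,(.5952,.2515),-10.6,.077,.030,.02)
pick_place((.610,-.333),0,(.576,.150),0,.0855,.022,.03)
ims=[]
for k,p in enumerate([[.53,.12,.25],[.53,.05,.25],[.53,.20,.27]]):
    yaw=90
    robot.move_pose(p,[180,0,yaw]); robot.pause(.3)
    cal=robot.get_calibration("wrist"); im=robot.grab_frame("wrist"); cv2.imwrite(f"pics/f{k}.png",im); ims.append(im)
    print("view",k,robot.observe()["time"])
    for c in blobs(blue(im)):
        xy,a,s=hull_xy(cal,c,.019); xy2,_,_=hull_xy(cal,c,.012); print(" blue",c[:,0].mean(0),xy,xy2,round(a,1),np.round(s,1))
cv2.imwrite("pics/fin.png",cv2.resize(ims[1],(800,600)))
cv2.imwrite("pics/fin0.png",cv2.resize(ims[0],(800,600)))
E
```

```text
grip 0.02848110147912073 60.74496388435364 [ 0.4438 -0.3164  0.0783] 24.6833
lift 0.028810590642554215 59.85872805118561
put True [0.5953 0.2515 0.0854] [-179.992    -0.0247  -10.6007] [-1.0421 -0.3762  4.7547]
t 30.9167
grip 0.01966557012288694 58.889281153678894 [ 0.6106 -0.3335  0.0869] 36.625
lift 0.01919670980163299 58.65484535694122
put True [0.5761 0.15   0.0939] [179.9975  -0.0168   0.0009] [-1.0948 -0.0867  5.6536]
t 43.5583
view 0 47.7667
 blue [298.8372 145.3178] [0.5753 0.1511] [0.5764 0.1503] 0.2 [46.5 47.9]
 blue [197.9097 127.871 ] [0.4716 0.1688] [0.4703 0.1684] 179.6 [54.4 56.6]
 blue [327.      38.8041] [0.5989 0.2532] [0.6005 0.2548] 169.3 [31.1 67.9]
 blue [215.32  16.08] [0.4925 0.2722] [0.4917 0.2742] 179.5 [32.2 39.4]
view 1 48.5
 blue [301.6596  75.844 ] [0.5754 0.15  ] [0.5765 0.1507] 0.5 [46.6 47. ]
 blue [194.7219  53.7515] [0.4715 0.1702] [0.4701 0.1714] 132.6 [55.5 56.7]
view 2 49.5083
 blue [293.6991 209.6372] [0.5753 0.153 ] [0.5763 0.1505] 12.0 [45.4 47.5]
 blue [204.7557 198.3282] [0.4716 0.1667] [0.4704 0.1645] 43.9 [54.4 56.1]
 blue [318.     123.7651] [0.5986 0.2514] [0.6001 0.251 ] 169.4 [28.9 67.3]
 blue [219.8095 103.7238] [0.4926 0.2725] [0.4918 0.2727] 179.1 [38.2 38.6]
```

View pics/fin0.png

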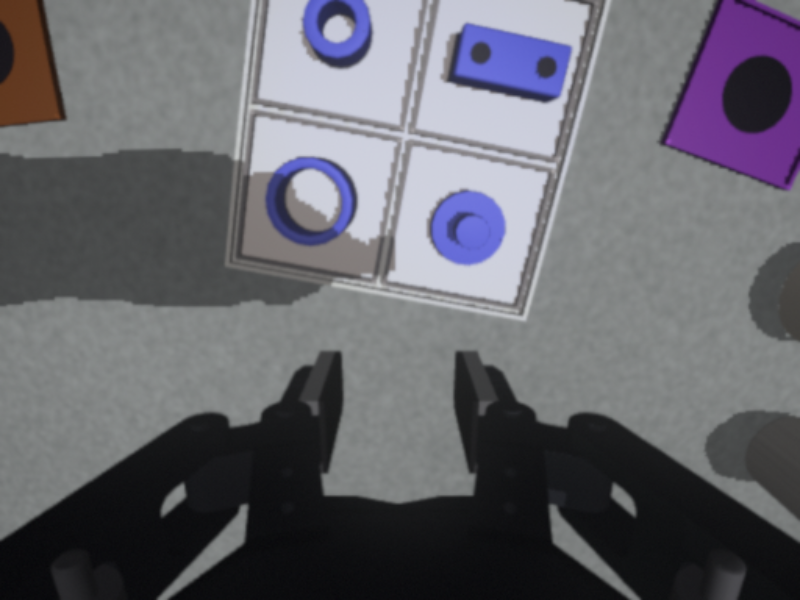

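```bash
python3 - <<'E'
from h import *
np.set_printoptions(precision=4,suppress=True)
ims=[]
for k,(p,t) in enumerate([([.596,.184,.24],(.5952,.2515)),([.493,.204,.24],(.493,.271)),([.4735,.102,.24],(.4735,.1685))]):
    robot.move_pose(p,[180,0,90]); robot.pause(.3)
    cal=robot.get_calibration("wrist"); im=robot.grab_frame("wrist"); cv2.imwrite(f"pics/g{k}.png",im)
    u=project(cal,[*t,.02])[0].astype(int); ims.append(cv2.resize(im[max(u[1]-85,0):u[1]+85,u[0]-65:u[0]+65],(266,348)))
    for c in blobs(blue(im)):
        r=[hull_xy(cal,c,z) for z in(.012,.031)]
        if np.hypot(*(r[0][0]-t))<.02: print(t,r[0][0],r[1][0],round(r[0][1],1),np.round(r[1][2],1))
    # pocket floor: white region centroid incl. object
    g=cv2.cvtColor(im,cv2.COLOR_BGR2HSV)
cv2.imwrite("pics/g.png",np.hstack(ims)); print(robot.observe()["time"])
E
```

```text
(0.5952, 0.2515) [0.5972 0.2517] [0.597  0.2517] 169.4 [28.1 64. ]
(0.493, 0.271) [0.4935 0.2725] [0.4935 0.2724] 179.9 [36.9 37.2]
(0.4735, 0.1685) [0.4726 0.1689] [0.4726 0.169 ] 0.1 [52.5 53.2]
51.9583
```

View pics/g.png

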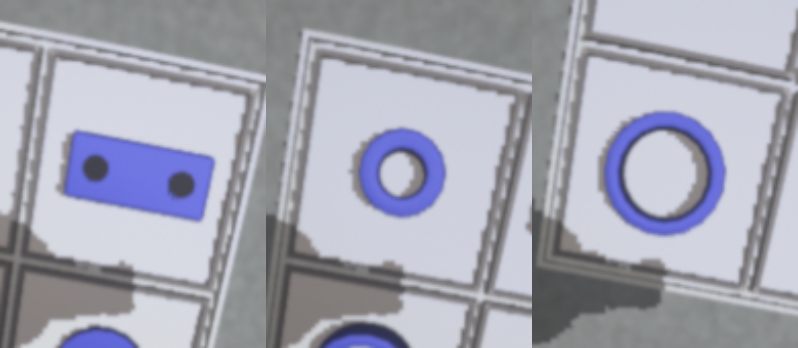

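All three objects sit flat and within about 2 mm of their outlines, and the block is turned to match. I'll take one side picture to check the rejects before handing in.

```bash
python3 - <<'E'
from h import *
robot.move_pose([.55,.0,.30],[180,0,90])
cv2.imwrite("pics/side9.png",robot.grab_frame("side")); print(robot.observe()["time"])
E
```

```text
52.625
```

View pics/side9.png

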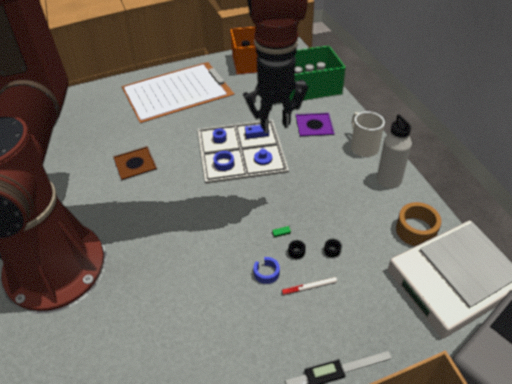

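The picture shows all four kit parts in the tray. The broken ring (266,270) and the black rings (297,249) and (332,248) are where they were.

```bash
python3 -c "
from plant import robot
print(robot.job_done())"
```

```text
the job is handed in; nothing more can be done
None
```

The job is handed in at about 53 s: all four blue parts lie flat in their matching pockets, within about 2 mm of centre by camera and with the block turned to match; the broken and black rings were left untouched.

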